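# Screw down and hasp the rod case

## Robot

A 6-joint arm with a two-finger parallel gripper is mounted at the origin on a cart in front of the work surface, level with it; the furniture and walls round the work are solid. World frame = base frame: x ahead of the robot, y to its left, z up, the work surface at z = 0. Lengths are in m, angles in degrees, forces in N, time in s.
With the tool pointing down it reaches from about 0.4 to 0.825 m from the base axis. Payload 7 kg.
Tool frame: the origin (TCP) lies between the finger pads; the fingertips stand 19 mm ahead of it and the grasp point (between the pads) is the TCP (r.finger_overhang is the distance from the TCP to the fingertips, in m); z points along the fingers, y is the direction in which the jaws open and shut (so a half turn about z gives the same grasp; the last joint's range is limited). The gripper opens to 88 mm and grips with 3 to 60 N. Pads are 19 mm wide; open, the fingers measure 130 mm over their backs; the gripper's body (78 mm by 193 mm) begins 47 mm behind the grasp point.
Start: joints at [89.674, 20.546, 0.682, 0, -70.136, -16.507], TCP at [0.195, 0.646, 0.246] pointing down, gripper open.
Joint ranges: [-176.03, 176.03], [-82.01, 121.73], [-58.28, 71.71], [-173.87, 95.51], [-174.79, -0.11], [-173.66, 173.66]. Speed limits (degrees/s): [136.94, 136.94, 172.46, 180, 180, 180].

## Interface

Orientations are given as [roll, pitch, yaw] about the fixed x, y, z axes, in that order (R = Rz(yaw) Ry(pitch) Rx(roll)).
In Python, from plant import r, optics gives the robot as it stands. The module is installed in compiled form; this text tells all that it offers.
- The arm moves only by the tool step_arm, never from a script. Its argument "increments" is a list of rows, each an object of numbers: "tx", "ty", "tz": the shift along the world's x, y, z in mm; "ax", "ay", "az": the turn, a rotation vector about the world's x, y, z in degrees; "claw": the gripper command: -1 is shut, 1 is fully open, values between are in proportion. In form: [{"tx": .., "ty": .., "tz": .., "ax": .., "ay": .., "az": .., "claw": ..}, ...]. A call has 1 to 12 rows; each row shifts and turns the commanded pose from where the row before left it; what a row does not reach is not made up. A row lasts 1/10 s, in which the tool goes at most 50 mm and 8.59 degrees, less where a joint would pass 70% of its speed; a pose out of reach is approached as far as the arm can. A call with a gripper value outside its range is refused whole. The fingers move at their own pace and stop on an object; "newtons" is the grip in N (left out, the last holds). Time passes only in rows, so rows that do not move let the fingers close. It gives the time, the measured TCP pose, the force and the opening at its end, in the units of the state.
- r.get_state(): the state, without advancing time (a new reading comes with each control period).
- optics.capture(name): name is "scene" or "top"; returns a dict with "image" (384x512x3 uint8, blue, green, red), "depth" (384x512 float32, m along the optical axis (not along the pixel's ray), 0 where there is no reading), "fx", "fy", "cx", "cy" (pixels), "R" (3x3) and "t" (3): a world point X has camera coordinates R X + t. Camera axes: x right, y down, z forward; pixel columns grow to the right and rows downward; lengths in m; the calibration is good to about 2 mm. A picture is of the moment at which its call begins.
- r.close_job(): hands the job in, once; it reports no verdict.
The state is a dict: "time_s": time; "joints": joint angles; "qd": joint speeds; "joint_torque": joint torques, N m; "tcp_pos": TCP position; "eef_rot": TCP orientation; "contact_force": force on the tool from outside, world axes, zero at the start; "moment": the same for the moment, N m; "gripper_width": finger opening in m.
Only numpy, scipy, OpenCV 4.12 (cv2) and the standard library are available. Lean on these libraries where they do the work, as an engineer would, in place of code of your own. Each camera call takes 0.05 s, during which the arm holds its last target. There are 200 camera calls.

## Task

Close up the sealed welding-rod case: wind its handwheel clockwise (seen from above), about one full turn, until it comes up against its stop, which draws the lid down. Then swing the hasp that is folded outwards at the end of the case over the lid, and press its end down until the sprung staple has snapped over it and it lies flat on the lid. Let go of everything.

Things in the scene. Friction and masses are not known exactly. Their poses are not given: they have to be found in the camera images.
- rod_case: the fixed grey steel case, 100 x 230 x 150 mm (x, y, z), with a bare steel lid 10 mm thick over it. Origin: centre of its underside on the bench; z up, y along its length. The handwheel is in its +y half, the hasp at its -y end. The lid's top is 168 mm above the bench while the wheel is unwound and 160 mm when it is wound home; while it stands proud the hasp cannot lie flat
- wheel (a joint): black disc handwheel on the lid, 90 mm across, 13 to 24 mm above the lid; its upright revolving grip stands 36 mm from the axis. Value in rad: 0 unwound, grows clockwise seen from above, stop at 6.9
- wheel_axis (a point): point on the handwheel's vertical axis, level with the middle of the grip, 48 mm above the lid's top; sinks with the lid
- wheel_grip (a point): mid-height of the wheel's upright revolving grip, a dark steel cylinder 20 mm across and 41 mm tall that turns freely on its pin
- hasp (a joint): angle of the hasp in rad: 0 lying flat on the lid with the staple through its slot (home), 1.57 upright, 3.14 level outwards. The hinge is stiff: it stays where it is left
- hasp_hinge (a point): middle of the hasp's hinge axis, at the -y end of the case, 163.5 mm above the bench; the axis runs along the case's x
- hasp_end (a point): middle of the rolled outer end of the hasp, 100 mm from the hinge. The hasp is a plain steel plate 45 mm wide (along the hinge axis) and 4 mm thick, with a slot 25 mm square from 46 to 71 mm from the hinge; beyond the slot is a full-width end tab. When it is down, the tab lies between two steel guide cheeks on the lid, 52 mm apart and 13 mm tall, so that fingers cannot stay beside it
- staple_top (a point): top of the sprung staple on the lid, a dark steel post 16 mm wide that rises 24 mm from the lid, 62 mm from the hinge line. Its bevelled nose points away from the hinge, is pushed back by the inner edge of the hasp's end tab (10 to 15 N on the tab) and snaps out over it

How it is judged (in metres and radians):
On the way, in this order (a step that is already met when the one before it is completed fails the run):
1. the handwheel is wound to its stop (joint above 6.7 rad), the hasp not yet down (value of joint wheel above 6.7 rad and value of joint hasp above 0.3 rad), for 0.2 s.
2. the hasp is pressed down under the staple's nose (value of joint hasp below 0.04 rad), for 0.1 s.
At the end, for the whole second after the job is handed in: the handwheel is wound home (within 0.25 rad of its stop), the hasp lies flat on the lid, caught under the staple's nose (within 0.04 rad of flat), and both are at rest and let go (value of joint wheel above 6.65 rad and value of joint hasp below 0.04 rad and velocity of joint each of wheel, hasp below 0.05 rad/s); the robot touches nothing.
It also fails if it takes over 69 s, if anything falls off the work surface, if the arm or the gripper's body presses on something with over 40 N, if the wrist force passes 120 N, or if a joint passes its speed limit or range.

## Working session

There is one attempt and no reset: what is moved stays moved. The work goes in short steps, Python scripts to look and compute and a tool call to move; the robot and the scene stay as the last step left them, time stands still between calls to the robot, and variables do not carry over. Pictures are saved under pics/ and viewed, about 8 in all and at most 12, crops included, and the job is handed in when it is done.

Besides the shell and the picture viewer there is one more tool, called by a JSON object that holds its "method" and its "body". step_arm: Moves the arm, as the interface text tells. Its arguments: {"type":"object","properties":{"increments":{"type":"array","items":{"type":"object","properties":{"tx":{"type":"number"},"ty":{"type":"number"},"tz":{"type":"number"},"ax":{"type":"number"},"ay":{"type":"number"},"az":{"type":"number"},"claw":{"type":"number"}}}},"newtons":{"type":"number"}},"required":["increments"]}

```bash
mkdir -p pics; ls
python3 - <<'E'
from plant import r, optics
import cv2,numpy as np
print(r.get_state())
for n in("scene","top"):
    c=optics.capture(n); cv2.imwrite(f"pics/{n}0.png",c["image"]); np.savez(f"{n}0.npz",**c)
    print(n,c["fx"],c["fy"],c["cx"],c["cy"],c["R"],c["t"],-c["R"].T@c["t"])
E
```

```text
pics
{'time_s': 0.0, 'joints': array([ 8.96733370e+01,  2.05921322e+01,  6.31634192e-01, -1.93973198e-02,
       -7.01340943e+01, -1.65069467e+01]), 'qd': array([ 0.0275664 ,  0.05259492, -0.00224575,  0.00996962,  0.02549697,
       -0.0580652 ]), 'joint_torque': array([ 6.80249996e-04, -5.82713342e+01,  2.93061697e+01,  6.99723691e+00,
        7.02699821e-03, -1.52410912e-04]), 'tcp_pos': array([0.19536974, 0.64562303, 0.2446008 ]), 'eef_rot': array([ 1.79904125e+02, -9.39630662e-03, -1.68402084e+01]), 'contact_force': array([-0.0319014 , -0.50912718, -0.07564013]), 'moment': array([-0.00709795, -0.04483078, -0.04443767]), 'gripper_width': 0.08785545812423061}
scene 422.9918965515122 422.9918965515122 246.87897745857 190.26642245363593 [[ 0.89559474 -0.44472178 -0.01151529]
 [-0.34470025 -0.67733978 -0.64991735]
 [ 0.28123264  0.58603188 -0.75991765]] [-0.31141335  0.4698661   0.6576281 ] [ 0.25591664 -0.20562433  0.80153132]
top 450.6628759700124 450.6628759700124 250.30269715934003 195.3296763390389 [[-1.01353815e-02 -9.99948548e-01 -4.19374895e-04]
 [-9.98090626e-01  1.01421028e-02 -6.09281622e-02]
 [ 6.09292806e-02 -1.98956016e-04 -9.98142066e-01]] [0.29182575 0.49750493 0.96279638] [0.44085028 0.28695655 0.99144201]
```

View pics/scene0.png

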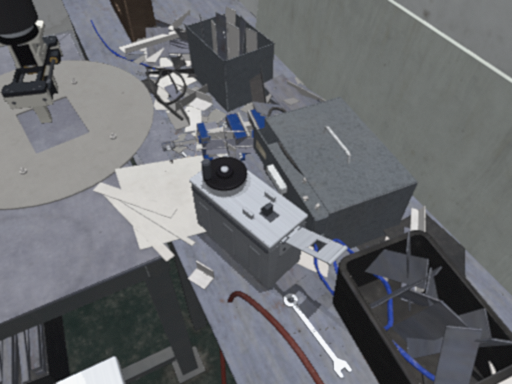

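View pics/top0.png

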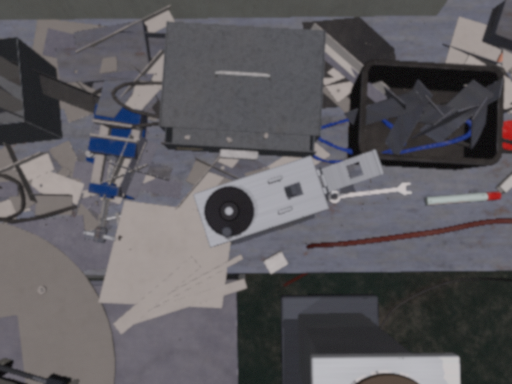

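The scene view shows the case, with the wheel at about (226,172) and the hasp folded out at (318,245). In the top view the wheel is at (229,211), the staple at (293,190), and the hasp from (322,178) to (380,162). I'll enlarge both.

```bash
cat > h.py <<'E'
import numpy as np,cv2
def load(n): return dict(np.load(n+".npz"))
def ray(c,u,v,z):
    C=-c["R"].T@c["t"]; d=c["R"].T@np.array([(u-c["cx"])/c["fx"],(v-c["cy"])/c["fy"],1]); return C+d*(z-C[2])/d[2]
def cloud(c):
    v,u=np.mgrid[:384,:512]; Z=c["depth"]; P=np.stack([(u-c["cx"])/c["fx"]*Z,(v-c["cy"])/c["fy"]*Z,Z],-1)
    return (P-c["t"])@c["R"]
def two(c1,p1,c2,p2):
    A=[];b=[]
    for c,p in((c1,p1),(c2,p2)):
        C=-c["R"].T@c["t"]; d=c["R"].T@np.array([(p[0]-c["cx"])/c["fx"],(p[1]-c["cy"])/c["fy"],1]); d/=np.linalg.norm(d); M=np.eye(3)-np.outer(d,d);A.append(M);b.append(M@C)
    return np.linalg.solve(sum(A),sum(b))
E
python3 - <<'E'
from h import *
t,s=load("top0"),load("scene0")
P=cloud(t);z=P[...,2]
m=((z>.158)&(z<.180)).astype(np.uint8); m[:, :180]=0; m[:,400:]=0; m[:145]=0;m[270:]=0
n,l,st,ce=cv2.connectedComponentsWithStats(m)
for i in range(1,n):
    if st[i,4]>60: print(st[i],ce[i],np.median(z[l==i]),P[l==i].mean(0))
cv2.imwrite("pics/crops.png",np.vstack([cv2.resize(t["image"][145:255,185:395],None,fx=3.6,fy=3.6,interpolation=2)[:396,:756],np.zeros((4,756,3),np.uint8)]))
a=cv2.resize(t["image"][148:250,190:390],(800,408),interpolation=2)
cv2.imwrite("pics/ct.png",a)
cv2.imwrite("pics/cs.png",cv2.resize(s["image"][145:275,185:355],(784,600),interpolation=2))
for u,v in((229,211),(228,234),(293,190),(350,171)): print(u,v,P[v-1:v+2,u-1:u+2].reshape(-1,3).mean(0))
E
```

```text
[184 145 133   8 236] [254.08898305 148.19915254] 0.1659676235857371 [0.57851492 0.2789514  0.16510059]
[ 193  156  156   92 5556] [279.21454284 195.36663067] 0.16728752754363177 [0.49060168 0.23384042 0.16775707]
229 211 [0.46197799 0.32447658 0.20004291]
228 234 [0.42261064 0.32474227 0.23561211]
293 190 [0.49840182 0.21073508 0.19162797]
350 171 [ 0.55313517  0.06556185 -0.00097182]
```

View pics/ct.png

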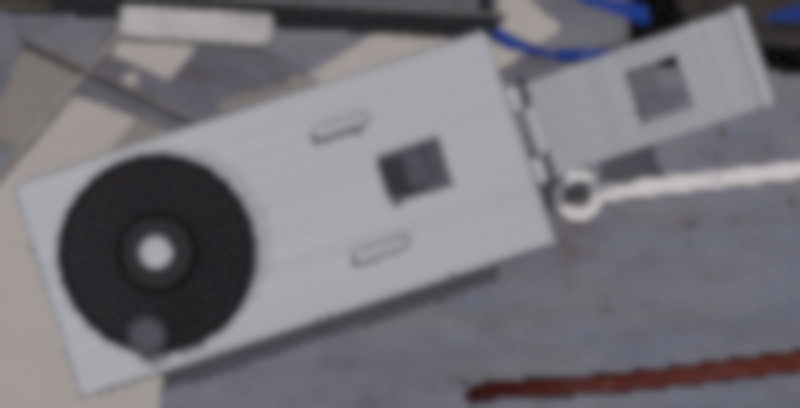

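View pics/cs.png

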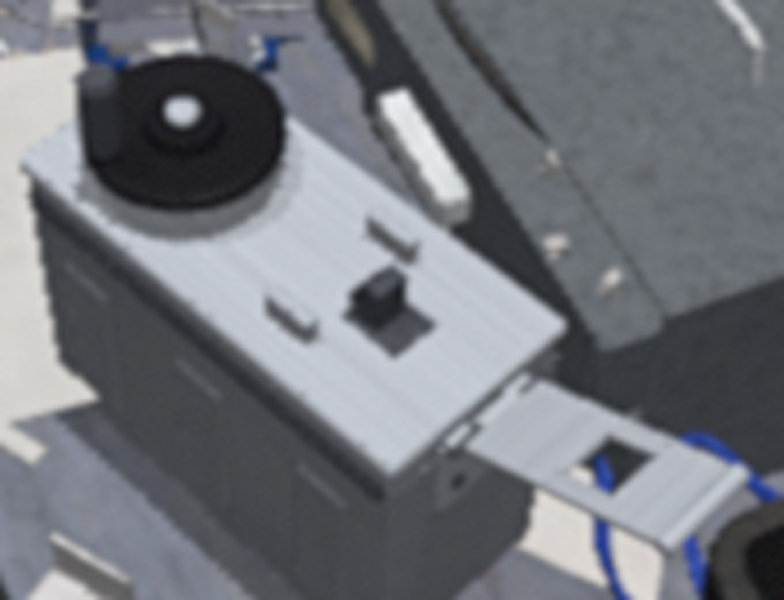

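The crops show the grip upright at about (226,231) in the top view, on the robot side of the wheel. The hasp is level outwards with its slot open, and the black bin is close to the hasp end. Next I'll work out the frame and the heights of the surroundings.

Run:
```python
from h import *
t,s=load("top0"),load("scene0")
P=cloud(t);z=P[...,2]
img=t["image"].astype(int); 
m=((z>.158)&(z<.176)&(img.min(2)>120)).astype(np.uint8); m[:, :180]=0; m[:,335:]=0; m[:152]=0;m[270:]=0
# split lid by u; rect in world xy at plane of lid
cn,_=cv2.findContours(m,cv2.RETR_EXTERNAL,cv2.CHAIN_APPROX_NONE); c=max(cn,key=cv2.contourArea)
zl=np.median(z[m>0]); W=np.array([ray(t,u,v,zl)[:2] for u,v in c[:,0]])
print("lid z",zl,cv2.minAreaRect((W*1000).astype(np.float32)))
# lines/corners from crop (px/4+offset)
def px(a,b): return 190+(a-1.5)/4, 148+(b-1.5)/4
C=[ray(t,*px(*q),.168)[:2] for q in((15,186),(485,32),(553,240),(85,395))]; C=np.array(C); print("corners",C)
f=C.mean(0); yv=(C[0]-C[1]+C[3]-C[2]); L=np.linalg.norm(yv)/2; yv/=np.linalg.norm(yv); xv=np.array([yv[1],-yv[0]])
print("centre",f,"y",yv,"x",xv,"len",L,"wid",np.linalg.norm(C[0]-C[3]),np.linalg.norm(C[1]-C[2]),"yaw",np.degrees(np.arctan2(xv[1],xv[0])))
loc=lambda p:((p-f)@xv*1000,(p-f)@yv*1000)
def sx(a,b): return 185+a*170/784, 145+b*130/600
for n,p,q,h in(("hubtop",(155,252),(181,110),.2),("griptop",(148,332),(97,78),.2365),("stapletop",(400,172),(385,272),.192),("endA",(738,8),(743,467),.1635),("endB",(772,103),(665,545),.1635)):
    X=two(t,px(*p),s,sx(*q)); print(n,"2view",X,loc(X[:2]),"top@h",ray(t,*px(*p),h)[:2],loc(ray(t,*px(*p),h)[:2]),"scene@h",ray(s,*sx(*q),h)[:2])
# disc by mask
d=((img.max(2)<70)&(z>.175)&(z<.2)).astype(np.uint8); d[:,:195]=0;d[:,262:]=0;d[:180]=0;d[250:]=0
cn,_=cv2.findContours(d,cv2.RETR_EXTERNAL,cv2.CHAIN_APPROX_NONE); e=cv2.fitEllipse(max(cn,key=cv2.contourArea)); print(e, ray(t,*e[0],.192))
# heights of surroundings in case frame
A=P.reshape(-1,3); A=A[t["depth"].ravel()>0]; lx=(A[:,:2]-f)@xv; ly=(A[:,:2]-f)@yv
for y0 in np.arange(-.28,.24,.04):
    print(round(y0,2),[int(1000*np.percentile(A[k,2],98)) if (k:=(lx>=x0)&(lx<x0+.03)&(ly>=y0)&(ly<y0+.04)).sum()>3 else None for x0 in np.arange(-.15,.18,.03)])
```

```text
lid z 0.16716964949933757 ((486.08135986328125, 251.36705017089844), (103.08899688720703, 264.251953125), 17.635074615478516)
corners [[0.49438424 0.39099793]
 [0.5631864  0.17458047]
 [0.46716581 0.14527184]
 [0.39887146 0.35941368]]
centre [0.48090198 0.26756598] y [-0.30340539  0.95286157] x [0.95286157 0.30340539] len 0.225929614980473 wid 0.1005994820033237 0.10039397124581663 yaw 17.66225395865491
hubtop 2view [0.46261637 0.32542236 0.20271624] (np.float64(0.13028379897673492), np.float64(60.677072790866156)) top@h [0.46264849 0.32557104] (np.float64(0.20600635709043466), np.float64(60.8090035019051)) scene@h [0.46359697 0.32781529]
griptop 2view [0.42813647 0.32699722 0.2366116 ] (np.float64(-32.246464974928855), np.float64(72.6390895332078)) top@h [0.42827357 0.32695274] (np.float64(-32.12932828649398), np.float64(72.55510635304357)) scene@h [0.4280331  0.32715727]
stapletop 2view [0.49928578 0.21604918 0.19394967] (np.float64(1.8867411418156794), np.float64(-54.66612482108722)) top@h [0.49732129 0.2167892 ] (np.float64(0.23938689774978072), np.float64(-53.364945090533105)) s
[... 652 characters left out ...]
[166, 3, 4, 7, 143, 145, 10, 120, 200, 192, 144]
-0.24 [163, 3, 4, 8, 204, 204, 144, 144, 142, 4, 16]
-0.2 [151, 3, 3, 9, 196, 197, 72, 74, 66, 172, 173]
-0.16 [130, 3, 3, 10, 181, 180, 166, 171, 173, 173, 172]
-0.12 [100, 82, 3, 170, 169, 170, 170, 168, 172, 173, 173]
-0.08 [23, 28, 3, 179, 191, 191, 177, 167, 171, 172, 173]
-0.04 [5, 29, 3, 179, 179, 180, 180, 163, 168, 172, 172]
0.0 [5, 29, 3, 191, 192, 192, 190, 136, 168, 171, 173]
0.04 [2, 24, 3, 236, 234, 199, 193, 40, 139, 167, 172]
0.08 [19, 25, 19, 230, 192, 192, 191, 23, 26, 167, 171]
0.12 [19, 23, 20, 19, 18, 18, 19, 23, 12, 28, 167]
0.16 [21, 26, 27, 19, 19, 19, 20, 12, 55, 58, 44]
0.2 [22, 27, 26, 19, 19, 19, 18, 18, 47, 61, 65]
```

The wheel axis is at about (0.463, 0.325) and the grip at (0.428, 0.327, top 0.2366). The hasp rests about 26° above level. I'll move above the grip first.

{"method": "step_arm", "body": {"increments": [{"tz": 30,"claw": 1},{"tz": 25},{"tx": 23,"ty": -32},{"tx": 23,"ty": -32},{"tx": 23,"ty": -32},{"tx": 23,"ty": -32},{"tx": 23,"ty": -32},{"tx": 23,"ty": -32},{"tx": 23,"ty": -32},{"tx": 23,"ty": -32},{"tx": 23,"ty": -31},{"tx": 25,"ty": -31}], "newtons": 20}}

```text
$.increments[0]: bad value
```

{"method": "step_arm", "body": {"increments": [{"tz": -5},{},{}]}}

```text
$.increments[0]: bad value
```

{"method": "step_arm", "body": {"increments": [{"tx": 0,"ty": 0,"tz": 30,"ax": 0,"ay": 0,"az": 0,"claw": 1},{"tx": 0,"ty": 0,"tz": 25,"ax": 0,"ay": 0,"az": 0,"claw": 1},{"tx": 23,"ty": -32,"tz": 0,"ax": 0,"ay": 0,"az": 0,"claw": 1},{"tx": 23,"ty": -32,"tz": 0,"ax": 0,"ay": 0,"az": 0,"claw": 1},{"tx": 23,"ty": -32,"tz": 0,"ax": 0,"ay": 0,"az": 0,"claw": 1},{"tx": 23,"ty": -32,"tz": 0,"ax": 0,"ay": 0,"az": 0,"claw": 1},{"tx": 23,"ty": -32,"tz": 0,"ax": 0,"ay": 0,"az": 0,"claw": 1},{"tx": 23,"ty": -32,"tz": 0,"ax": 0,"ay": 0,"az": 0,"claw": 1},{"tx": 23,"ty": -32,"tz": 0,"ax": 0,"ay": 0,"az": 0,"claw": 1},{"tx": 23,"ty": -32,"tz": 0,"ax": 0,"ay": 0,"az": 0,"claw": 1},{"tx": 23,"ty": -31,"tz": 0,"ax": 0,"ay": 0,"az": 0,"claw": 1},{"tx": 25,"ty": -31,"tz": 0,"ax": 0,"ay": 0,"az": 0,"claw": 1}], "newtons": 20}}

```text
time_s: 1.3
tcp_pos: [0.4279, 0.3265, 0.3005]
eef_rot: [180.0, 0.0, -16.8]
contact_force: [1.0, 0.4, 0.5]
gripper_width: 0.088
```

{"method": "step_arm", "body": {"increments": [{"tx": 0,"ty": 0,"tz": -30,"ax": 0,"ay": 0,"az": 0,"claw": 1},{"tx": 0,"ty": 0,"tz": -30,"ax": 0,"ay": 0,"az": 0,"claw": 1},{"tx": 0,"ty": 0,"tz": -16,"ax": 0,"ay": 0,"az": 0,"claw": 1},{"tx": 0,"ty": 0,"tz": 0,"ax": 0,"ay": 0,"az": 0,"claw": -1},{"tx": 0,"ty": 0,"tz": 0,"ax": 0,"ay": 0,"az": 0,"claw": -1},{"tx": 0,"ty": 0,"tz": 0,"ax": 0,"ay": 0,"az": 0,"claw": -1},{"tx": 0,"ty": 0,"tz": 0,"ax": 0,"ay": 0,"az": 0,"claw": -1},{"tx": 0,"ty": 0,"tz": 0,"ax": 0,"ay": 0,"az": 0,"claw": -1}], "newtons": 25}}

```text
time_s: 2.1
tcp_pos: [0.4276, 0.3284, 0.2254]
eef_rot: [-179.9, -0.0, -16.8]
contact_force: [1.1, -0.2, 0.7]
gripper_width: 0.0534
```

{"method": "step_arm", "body": {"increments": [{"tx": 0,"ty": 0,"tz": 0,"ax": 0,"ay": 0,"az": 0,"claw": -1},{"tx": 0,"ty": 0,"tz": 0,"ax": 0,"ay": 0,"az": 0,"claw": -1}]}}

```text
time_s: 2.3
tcp_pos: [0.4275, 0.3281, 0.2248]
eef_rot: [-180.0, -0.0, -16.8]
contact_force: [0.7, -0.0, 0.0]
gripper_width: 0.0373
```

{"method": "step_arm", "body": {"increments": [{"tx": 0,"ty": 0,"tz": 0,"ax": 0,"ay": 0,"az": 0,"claw": -1},{"tx": 0,"ty": 0,"tz": 0,"ax": 0,"ay": 0,"az": 0,"claw": -1},{"tx": 0,"ty": 0,"tz": 0,"ax": 0,"ay": 0,"az": 0,"claw": -1},{"tx": 0,"ty": 0,"tz": 0,"ax": 0,"ay": 0,"az": 0,"claw": -1},{"tx": 0,"ty": 0,"tz": 0,"ax": 0,"ay": 0,"az": 0,"claw": -1}]}}

```text
time_s: 2.8
tcp_pos: [0.4276, 0.3282, 0.2246]
eef_rot: [-180.0, -0.0, -16.8]
contact_force: [0.2, 1.5, 0.5]
gripper_width: 0.0194
```

Run:
```python
import numpy as np
a=np.radians(177-12*np.arange(37)); p=np.c_[36*np.cos(a),36*np.sin(a),-8/33*np.arange(37)]
d=np.diff(np.round(p,1),axis=0)
for i,r in enumerate(d): print(i,np.round(r,1).tolist())
```

```text
0 [1.2, 7.4, -0.2]
1 [2.7, 7.0, -0.3]
2 [4.1, 6.4, -0.2]
3 [5.3, 5.3, -0.3]
4 [6.4, 4.1, -0.2]
5 [7.0, 2.7, -0.3]
6 [7.4, 1.2, -0.2]
7 [7.5, -0.4, -0.2]
8 [7.3, -2.0, -0.3]
9 [6.7, -3.4, -0.2]
10 [5.9, -4.7, -0.3]
11 [4.7, -5.9, -0.2]
12 [3.4, -6.7, -0.3]
13 [2.0, -7.3, -0.2]
14 [0.4, -7.5, -0.2]
15 [-1.2, -7.4, -0.3]
16 [-2.7, -7.0, -0.2]
17 [-4.1, -6.4, -0.3]
18 [-5.3, -5.3, -0.2]
19 [-6.4, -4.1, -0.2]
20 [-7.0, -2.7, -0.3]
21 [-7.4, -1.2, -0.2]
22 [-7.5, 0.4, -0.3]
23 [-7.3, 2.0, -0.2]
24 [-6.7, 3.4, -0.3]
25 [-5.9, 4.7, -0.2]
26 [-4.7, 5.9, -0.2]
27 [-3.4, 6.7, -0.3]
28 [-2.0, 7.3, -0.2]
29 [-0.4, 7.5, -0.3]
30 [1.2, 7.4, -0.2]
31 [2.7, 7.0, -0.3]
32 [4.1, 6.4, -0.2]
33 [5.3, 5.3, -0.2]
34 [6.4, 4.1, -0.3]
35 [7.0, 2.7, -0.2]
```

{"method": "step_arm", "body": {"increments": [{"tx": 1.2,"ty": 7.4,"tz": -0.2,"ax": 0,"ay": 0,"az": 0,"claw": -1},{"tx": 2.7,"ty": 7.0,"tz": -0.3,"ax": 0,"ay": 0,"az": 0,"claw": -1},{"tx": 4.1,"ty": 6.4,"tz": -0.2,"ax": 0,"ay": 0,"az": 0,"claw": -1},{"tx": 5.3,"ty": 5.3,"tz": -0.3,"ax": 0,"ay": 0,"az": 0,"claw": -1}]}}

```text
time_s: 3.2
tcp_pos: [0.441, 0.3546, 0.2235]
eef_rot: [180.0, 0.0, -16.8]
contact_force: [-1.0, -4.3, 3.8]
gripper_width: 0.0194
```

{"method": "step_arm", "body": {"increments": [{"tx": 6.4,"ty": 4.1,"tz": -0.2,"ax": 0,"ay": 0,"az": 0,"claw": -1},{"tx": 7.0,"ty": 2.7,"tz": -0.3,"ax": 0,"ay": 0,"az": 0,"claw": -1},{"tx": 7.4,"ty": 1.2,"tz": -0.2,"ax": 0,"ay": 0,"az": 0,"claw": -1},{"tx": 7.5,"ty": -0.4,"tz": -0.2,"ax": 0,"ay": 0,"az": 0,"claw": -1},{"tx": 7.3,"ty": -2.0,"tz": -0.3,"ax": 0,"ay": 0,"az": 0,"claw": -1},{"tx": 6.7,"ty": -3.4,"tz": -0.2,"ax": 0,"ay": 0,"az": 0,"claw": -1},{"tx": 5.9,"ty": -4.7,"tz": -0.3,"ax": 0,"ay": 0,"az": 0,"claw": -1},{"tx": 4.7,"ty": -5.9,"tz": -0.2,"ax": 0,"ay": 0,"az": 0,"claw": -1}]}}

```text
time_s: 4.0
tcp_pos: [0.4941, 0.3457, 0.2216]
eef_rot: [-180.0, 0.0, -16.8]
contact_force: [-6.4, 0.6, 4.1]
gripper_width: 0.0193
```

Run:
```python
from plant import r
s=r.get_state();print(s["tcp_pos"],s["contact_force"],s["moment"],s["joints"])
```

```text
[0.49409034 0.34571837 0.22161316] [-6.44648099  0.58494646  4.06698062] [0.07875694 2.19288804 0.00582813] [ 5.35066401e+01  1.47580011e+01 -1.07706515e+01 -3.48424287e-02
 -6.44324313e+01  1.96721491e+01]
```

{"method": "step_arm", "body": {"increments": [{"tx": 3.4,"ty": -6.7,"tz": -0.3,"ax": 0,"ay": 0,"az": 0,"claw": -1},{"tx": 2.0,"ty": -7.3,"tz": -0.2,"ax": 0,"ay": 0,"az": 0,"claw": -1},{"tx": 0.4,"ty": -7.5,"tz": -0.2,"ax": 0,"ay": 0,"az": 0,"claw": -1},{"tx": -1.2,"ty": -7.4,"tz": -0.3,"ax": 0,"ay": 0,"az": 0,"claw": -1},{"tx": -2.7,"ty": -7.0,"tz": -0.2,"ax": 0,"ay": 0,"az": 0,"claw": -1},{"tx": -4.1,"ty": -6.4,"tz": -0.3,"ax": 0,"ay": 0,"az": 0,"claw": -1},{"tx": -5.3,"ty": -5.3,"tz": -0.2,"ax": 0,"ay": 0,"az": 0,"claw": -1},{"tx": -6.4,"ty": -4.1,"tz": -0.2,"ax": 0,"ay": 0,"az": 0,"claw": -1},{"tx": -7.0,"ty": -2.7,"tz": -0.3,"ax": 0,"ay": 0,"az": 0,"claw": -1},{"tx": -7.4,"ty": -1.2,"tz": -0.2,"ax": 0,"ay": 0,"az": 0,"claw": -1}]}}

```text
time_s: 5.0
tcp_pos: [0.4654, 0.2902, 0.2193]
eef_rot: [-179.9, -0.0, -16.8]
contact_force: [2.5, 5.8, -2.9]
gripper_width: 0.019
```

{"method": "step_arm", "body": {"increments": [{"tx": -7.5,"ty": 0.4,"tz": -0.3,"ax": 0,"ay": 0,"az": 0,"claw": -1},{"tx": -7.3,"ty": 2.0,"tz": -0.2,"ax": 0,"ay": 0,"az": 0,"claw": -1},{"tx": -6.7,"ty": 3.4,"tz": -0.3,"ax": 0,"ay": 0,"az": 0,"claw": -1},{"tx": -5.9,"ty": 4.7,"tz": -0.2,"ax": 0,"ay": 0,"az": 0,"claw": -1},{"tx": -4.7,"ty": 5.9,"tz": -0.2,"ax": 0,"ay": 0,"az": 0,"claw": -1},{"tx": -3.4,"ty": 6.7,"tz": -0.3,"ax": 0,"ay": 0,"az": 0,"claw": -1},{"tx": -2.0,"ty": 7.3,"tz": -0.2,"ax": 0,"ay": 0,"az": 0,"claw": -1},{"tx": -0.4,"ty": 7.5,"tz": -0.3,"ax": 0,"ay": 0,"az": 0,"claw": -1}]}}

```text
time_s: 5.8
tcp_pos: [0.4274, 0.3265, 0.2173]
eef_rot: [179.8, -0.1, -16.8]
contact_force: [4.1, -4.9, -0.3]
gripper_width: 0.0196
```

{"method": "step_arm", "body": {"increments": [{"tx": 1.2,"ty": 7.4,"tz": -0.2,"ax": 0,"ay": 0,"az": 0,"claw": -1},{"tx": 2.7,"ty": 7.0,"tz": -0.3,"ax": 0,"ay": 0,"az": 0,"claw": -1},{"tx": 2.9,"ty": 4.2,"tz": -0.1,"ax": 0,"ay": 0,"az": 0,"claw": -1}]}}

```text
time_s: 6.1
tcp_pos: [0.4304, 0.3388, 0.2163]
eef_rot: [178.9, 0.2, -16.9]
contact_force: [-20.0, -35.5, 31.4]
gripper_width: 0.0195
```

{"method": "step_arm", "body": {"increments": [{"tx": 1.2,"ty": 2.2,"tz": 0,"ax": 0,"ay": 0,"az": 0,"claw": -1},{"tx": 0,"ty": 0,"tz": 0,"ax": 0,"ay": 0,"az": 0,"claw": -1}]}}

```text
time_s: 6.3
tcp_pos: [0.4312, 0.3385, 0.2163]
eef_rot: [178.7, 0.2, -16.9]
contact_force: [-17.9, -33.8, 28.4]
gripper_width: 0.0195
```

{"method": "step_arm", "body": {"increments": [{"tx": -1.5,"ty": -4,"tz": 0,"ax": 0,"ay": 0,"az": 0,"claw": -1},{"tx": 0,"ty": 0,"tz": 0,"ax": 0,"ay": 0,"az": 0,"claw": -1}]}}

```text
time_s: 6.5
tcp_pos: [0.4309, 0.3379, 0.2165]
eef_rot: [179.2, 0.2, -16.9]
contact_force: [-12.7, -21.7, 19.6]
gripper_width: 0.0194
```

Run:
```python
from plant import r, optics
from h import *
s=r.get_state();print(s["tcp_pos"],s["contact_force"],s["moment"])
for n in("scene","top"):
    c=optics.capture(n); np.savez(f"{n}1.npz",**c); cv2.imwrite(f"pics/{n}1.png",c["image"])
    a=load(n+"0"); A,B=cloud(a),cloud(c)
    loc=lambda P:((P[...,0]-.4809)*.95286+(P[...,1]-.26757)*.3034, (P[...,0]-.4809)*-.3034+(P[...,1]-.26757)*.95286)
    x,y=loc(A)
    m=(abs(x)<.045)&(y>-.11)&(y<-.07)&(A[...,2]>.16)&(A[...,2]<.176); m&=(abs(x)>.02)
    print(n,m.sum(),np.median(A[m][:,2]),np.median(B[m][:,2]),np.mean(A[m][:,2]),np.median((A-B)[m][:,2]))
im=load("scene1")["image"]; cv2.imwrite("pics/cs1.png",cv2.resize(im[90:240,160:330],(680,600),interpolation=2))
```

```text
[0.43094477 0.33792969 0.216519  ] [-12.70606421 -21.67187486  19.57415076] [-8.21322763  4.63342861  0.03608057]
scene 485 0.16928503226004316 0.16165216149047207 0.1693029329659978 0.007640014385841221
top 584 0.16733000828072814 0.15971461613897953 0.1673075475999316 0.007605036675312024
```

View pics/cs1.png

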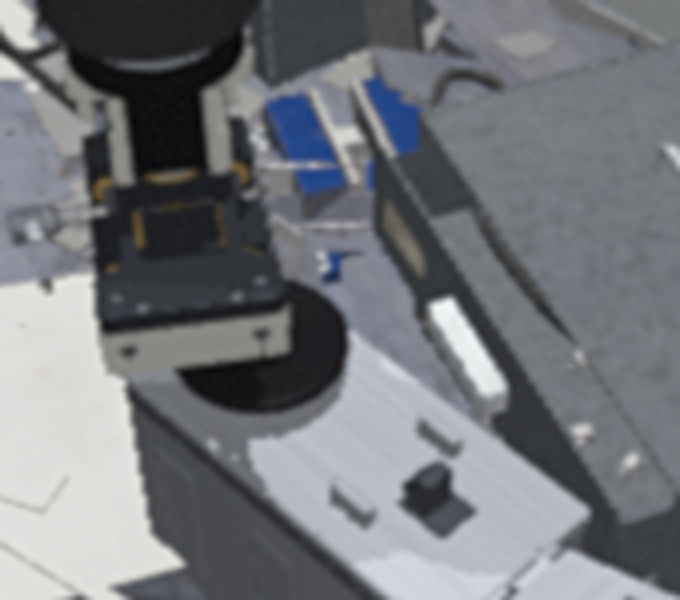

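{"method": "step_arm", "body": {"increments": [{"tx": 0,"ty": 0,"tz": 0,"ax": 0,"ay": 0,"az": 0,"claw": -1},{"tx": 2,"ty": 5,"tz": 0,"ax": 0,"ay": 0,"az": 0,"claw": -1},{"tx": 2,"ty": 3,"tz": 0,"ax": 0,"ay": 0,"az": 0,"claw": -1},{"tx": 0,"ty": 0,"tz": 0,"ax": 0,"ay": 0,"az": 0,"claw": -1}], "newtons": 50}}

```text
time_s: 7.0
tcp_pos: [0.4315, 0.3389, 0.2161]
eef_rot: [178.3, 0.4, -17.0]
contact_force: [-27.3, -43.8, 39.1]
gripper_width: 0.0187
```

Run:
```python
from plant import r
s=r.get_state();print(s["tcp_pos"],s["contact_force"],s["moment"],s["joints"],s["joint_torque"])
```

```text
[0.43153047 0.33892006 0.2161253 ] [-27.28220135 -43.76593375  39.08198188] [-16.53154214  10.55147817   0.05113964] [ 58.64624774  10.91089807 -16.67977988   0.06518738 -64.14744585
  14.3738487 ] [  9.34199989 -22.44693696  42.76466489   5.04914761  19.51899648
  -0.1051701 ]
```

The wheel doesn't yield to 50 N, against about 6 N while winding, and the lid has sunk 7.6 mm. So it is at the stop, and the wheel probably started about 0.3 rad in. I'll relax the push, release and rise.

{"method": "step_arm", "body": {"increments": [{"tx": -2,"ty": -4,"tz": 0,"ax": 0,"ay": 0,"az": 0,"claw": -1},{"tx": -2,"ty": -4,"tz": 0,"ax": 0,"ay": 0,"az": 0,"claw": -1},{"tx": -1.5,"ty": -3,"tz": 0,"ax": 0,"ay": 0,"az": 0,"claw": -1},{"tx": 0,"ty": 0,"tz": 0,"ax": 0,"ay": 0,"az": 0,"claw": 1},{"tx": 0,"ty": 0,"tz": 0,"ax": 0,"ay": 0,"az": 0,"claw": 1},{"tx": 0,"ty": 0,"tz": 0,"ax": 0,"ay": 0,"az": 0,"claw": 1},{"tx": 0,"ty": 0,"tz": 0,"ax": 0,"ay": 0,"az": 0,"claw": 1},{"tx": 0,"ty": 0,"tz": 0,"ax": 0,"ay": 0,"az": 0,"claw": 1}]}}

```text
time_s: 7.8
tcp_pos: [0.4325, 0.3422, 0.2165]
eef_rot: [-180.0, 0.0, -16.8]
contact_force: [0.5, 0.6, -0.4]
gripper_width: 0.0534
```

{"method": "step_arm", "body": {"increments": [{"tx": 0,"ty": 0,"tz": 30,"ax": 0,"ay": 0,"az": 0,"claw": 1},{"tx": 0,"ty": 0,"tz": 40,"ax": 0,"ay": 0,"az": 0,"claw": 1},{"tx": 0,"ty": 0,"tz": 30,"ax": 0,"ay": 0,"az": 0,"claw": 1},{"tx": 0,"ty": 0,"tz": 0,"ax": 0,"ay": 0,"az": -8,"claw": 1},{"tx": 0,"ty": 0,"tz": 0,"ax": 0,"ay": 0,"az": -8,"claw": 1},{"tx": 0,"ty": 0,"tz": 0,"ax": 0,"ay": 0,"az": -8,"claw": 1},{"tx": 0,"ty": 0,"tz": 0,"ax": 0,"ay": 0,"az": -8,"claw": 1},{"tx": 0,"ty": 0,"tz": 0,"ax": 0,"ay": 0,"az": -8,"claw": 1},{"tx": 0,"ty": 0,"tz": 0,"ax": 0,"ay": 0,"az": -8,"claw": 1},{"tx": 0,"ty": 0,"tz": 0,"ax": 0,"ay": 0,"az": -7.5,"claw": 1},{"tx": 0,"ty": 0,"tz": 0,"ax": 0,"ay": 0,"az": 0,"claw": 1}]}}

```text
time_s: 8.9
tcp_pos: [0.4324, 0.3421, 0.3165]
eef_rot: [180.0, 0.0, -72.4]
contact_force: [-0.5, -0.1, 1.2]
gripper_width: 0.088
```

Run:
```python
from plant import r, optics
from h import *
s=r.get_state();print(s["tcp_pos"],s["eef_rot"],s["contact_force"],s["joints"])
t=optics.capture("top"); np.savez("top2.npz",**t); a=optics.capture("scene"); np.savez("scene2.npz",**a)
cv2.imwrite("pics/c2.png",np.hstack([cv2.resize(t["image"][140:260,190:390],(480,400)),cv2.resize(a["image"][100:270,180:310],(310,400))]))
# hasp plane from both clouds
f=np.array([.4809,.26757]);xv=np.array([.95286,.3034]);yv=np.array([-.3034,.95286])
for n,c in(("top",load("top0")),("scene",load("scene0"))):
    P=cloud(c).reshape(-1,3); x=(P[:,:2]-f)@xv; y=(P[:,:2]-f)@yv
    m=(abs(x)<.022)&(y<-.13)&(y>-.225)&(P[:,2]>.15)&(P[:,2]<.225)
    k=np.polyfit(y[m],P[m,2],1); print(n,m.sum(),k,"deg",np.degrees(np.arctan(k[0])),"y at .1635",(.1635-k[1])/k[0],"ymin",np.percentile(y[m],1),"x",np.percentile(x[m],[1,50,99]),"zmax",np.percentile(P[m,2],99))
```

```text
[0.43243768 0.34206547 0.31652434] [ 1.79989844e+02  3.01993871e-03 -7.24355368e+01] [-0.54580737 -0.08380503  1.17635768] [ 5.86948172e+01  6.62556992e+00 -8.47659808e+00 -9.27532430e-03
 -7.49034956e+01 -4.11279376e+01]
top 1131 [-0.40305727  0.11585642] deg -21.95225753891918 y at .1635 -0.118205492640792 ymin -0.2185768645513448 x [-0.02151973  0.00029759  0.02151187] zmax 0.20451094086951654
scene 887 [-0.39622954  0.11990017] deg -21.61493361882319 y at .1635 -0.11003679186731316 ymin -0.2172432859083871 x [-0.02187282 -0.00105855  0.02127824] zmax 0.20666694798424493
```

View pics/c2.png

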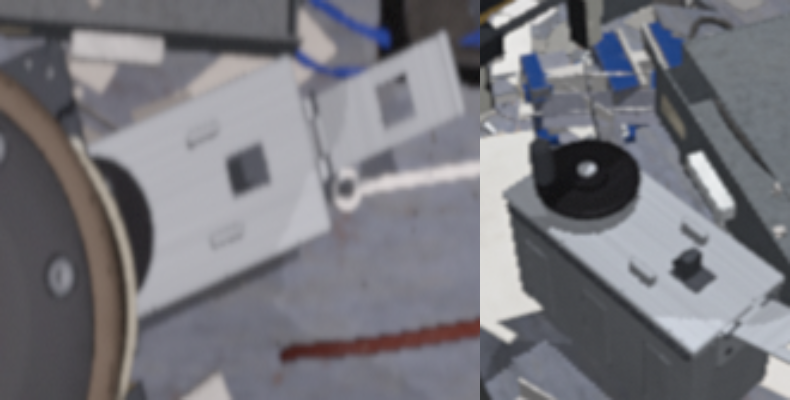

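The wheel's grip has stayed where I left it, and the hasp is still folded out at about 22° above level (top crop (390,100)). I'll go over its end tab with the jaws across the case.

{"method": "step_arm", "body": {"increments": [{"tx": 10.8,"ty": -26.2,"tz": 0,"ax": 0,"ay": 0,"az": 0,"claw": 1},{"tx": 10.8,"ty": -26.2,"tz": 0,"ax": 0,"ay": 0,"az": 0,"claw": 1},{"tx": 10.8,"ty": -26.2,"tz": 0,"ax": 0,"ay": 0,"az": 0,"claw": 1},{"tx": 10.8,"ty": -26.2,"tz": 0,"ax": 0,"ay": 0,"az": 0,"claw": 1},{"tx": 10.8,"ty": -26.2,"tz": 0,"ax": 0,"ay": 0,"az": 0,"claw": 1},{"tx": 10.8,"ty": -26.2,"tz": 0,"ax": 0,"ay": 0,"az": 0,"claw": 1},{"tx": 10.8,"ty": -26.2,"tz": 0,"ax": 0,"ay": 0,"az": 0,"claw": 1},{"tx": 10.8,"ty": -26.2,"tz": 0,"ax": 0,"ay": 0,"az": 0,"claw": 1},{"tx": 10.8,"ty": -26.2,"tz": 0,"ax": 0,"ay": 0,"az": 0,"claw": 1},{"tx": 10.8,"ty": -26.2,"tz": 0,"ax": 0,"ay": 0,"az": 0,"claw": 1},{"tx": 0,"ty": 0,"tz": -30,"ax": 0,"ay": 0,"az": 0,"claw": 1},{"tx": 0,"ty": 0,"tz": -30,"ax": 0,"ay": 0,"az": 0,"claw": 1}]}}

```text
time_s: 10.2
tcp_pos: [0.5412, 0.0791, 0.2566]
eef_rot: [-179.9, 0.0, -72.2]
contact_force: [0.6, 1.1, -0.4]
gripper_width: 0.0877
```

{"method": "step_arm", "body": {"increments": [{"tx": 0,"ty": 0,"tz": -30,"ax": 0,"ay": 0,"az": 0,"claw": 1},{"tx": 0,"ty": 0,"tz": -25,"ax": 0,"ay": 0,"az": 0,"claw": 1},{"tx": 0,"ty": 0,"tz": 0,"ax": 0,"ay": 0,"az": 0,"claw": 1}]}}

```text
time_s: 10.5
tcp_pos: [0.5385, 0.0791, 0.1983]
eef_rot: [179.6, -0.0, -72.2]
contact_force: [0.3, -0.8, 0.2]
gripper_width: 0.0879
```

Run:
```python
from plant import r, optics
from h import *
s=r.get_state();print(s["tcp_pos"],s["eef_rot"],s["contact_force"],s["gripper_width"])
a=optics.capture("scene"); np.savez("scene3.npz",**a)
cv2.imwrite("pics/c3.png",cv2.resize(a["image"][140:290,210:380],(680,600),interpolation=2))
```

```text
[0.53850602 0.07910532 0.19829755] [ 1.79637742e+02 -1.48867333e-02 -7.22016724e+01] [ 0.25918334 -0.75907089  0.17905723] 0.08790130507590838
```

View pics/c3.png

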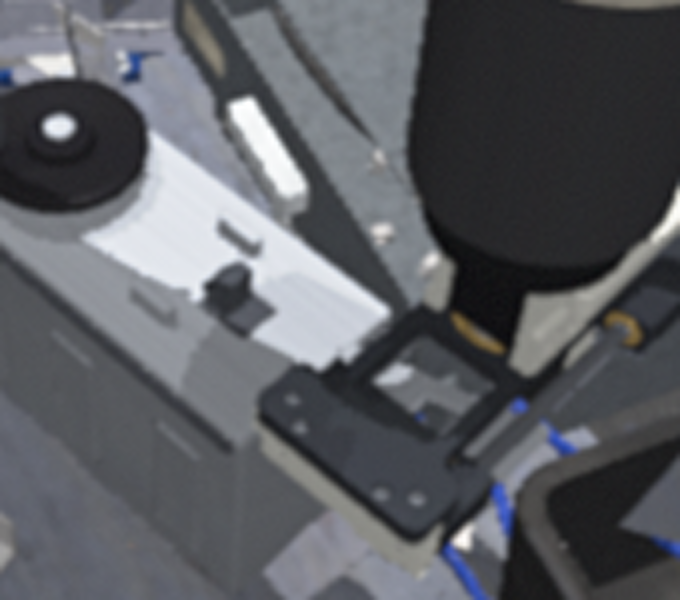

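The gripper straddles the hasp (crop (430,400)) and clears the bin. I'll close it gently across the plate.

{"method": "step_arm", "body": {"increments": [{"tx": 0,"ty": 0,"tz": 0,"ax": 0,"ay": 0,"az": 0,"claw": -1},{"tx": 0,"ty": 0,"tz": 0,"ax": 0,"ay": 0,"az": 0,"claw": -1},{"tx": 0,"ty": 0,"tz": 0,"ax": 0,"ay": 0,"az": 0,"claw": -1},{"tx": 0,"ty": 0,"tz": 0,"ax": 0,"ay": 0,"az": 0,"claw": -1},{"tx": 0,"ty": 0,"tz": 0,"ax": 0,"ay": 0,"az": 0,"claw": -1},{"tx": 0,"ty": 0,"tz": 0,"ax": 0,"ay": 0,"az": 0,"claw": -1},{"tx": 0,"ty": 0,"tz": 0,"ax": 0,"ay": 0,"az": 0,"claw": -1},{"tx": 0,"ty": 0,"tz": 0,"ax": 0,"ay": 0,"az": 0,"claw": -1}], "newtons": 20}}

```text
time_s: 11.35
tcp_pos: [0.5407, 0.0799, 0.2018]
eef_rot: [-180.0, -0.0, -72.3]
contact_force: [0.8, 0.8, 0.2]
gripper_width: 0.0443
```

Run:
```python
from plant import r
import numpy as np
s=r.get_state();print(s["tcp_pos"],s["contact_force"],s["gripper_width"])
# arc r=84, phi from level outwards
ph=np.radians(np.r_[22,np.arange(30,159,8)]); yl=-84*np.cos(ph); z=84*np.sin(ph)
p=np.round(np.c_[-.3034*yl,.95286*yl,z],1); 
for a,d in zip(np.degrees(ph)[1:],np.diff(p,axis=0)): print(round(a),np.round(d,1).tolist())
```

```text
[0.54067404 0.07989058 0.20180807] [0.78713442 0.78949153 0.19754158] 0.04425413647339818
30 [-1.5, 4.9, 10.5]
38 [-2.0, 6.2, 9.7]
46 [-2.4, 7.5, 8.7]
54 [-2.7, 8.6, 7.6]
62 [-3.0, 9.4, 6.2]
70 [-3.3, 10.2, 4.7]
78 [-3.4, 10.8, 3.3]
86 [-3.5, 11.0, 1.6]
94 [-3.6, 11.2, 0.0]
102 [-3.5, 11.0, -1.6]
110 [-3.4, 10.8, -3.3]
118 [-3.3, 10.2, -4.7]
126 [-3.0, 9.4, -6.2]
134 [-2.7, 8.6, -7.6]
142 [-2.4, 7.5, -8.7]
150 [-2.0, 6.2, -9.7]
158 [-1.5, 4.9, -10.5]
```

{"method": "step_arm", "body": {"increments": [{"tx": 0,"ty": 0,"tz": 0,"ax": 0,"ay": 0,"az": 0,"claw": -1},{"tx": -1.5,"ty": 4.9,"tz": 10.5,"ax": 0,"ay": 0,"az": 0,"claw": -1},{"tx": -2.0,"ty": 6.2,"tz": 9.7,"ax": 0,"ay": 0,"az": 0,"claw": -1},{"tx": -2.4,"ty": 7.5,"tz": 8.7,"ax": 0,"ay": 0,"az": 0,"claw": -1}]}}

```text
time_s: 11.75
tcp_pos: [0.5346, 0.0988, 0.231]
eef_rot: [-180.0, -0.0, -72.4]
contact_force: [4.1, 1.4, -6.5]
gripper_width: 0.0446
```

{"method": "step_arm", "body": {"increments": [{"tx": -2.7,"ty": 8.6,"tz": 7.6,"ax": 0,"ay": 0,"az": 0,"claw": -1},{"tx": -3.0,"ty": 9.4,"tz": 6.2,"ax": 0,"ay": 0,"az": 0,"claw": -1}]}}

```text
time_s: 11.95
tcp_pos: [0.5288, 0.1172, 0.2451]
eef_rot: [-180.0, -0.0, -72.3]
contact_force: [5.3, -0.7, -6.2]
gripper_width: 0.0448
```

Forces are low and the hasp is following. I'll continue over the top.

{"method": "step_arm", "body": {"increments": [{"tx": -3.3,"ty": 10.2,"tz": 4.7,"ax": 0,"ay": 0,"az": 0,"claw": -1},{"tx": -3.4,"ty": 10.8,"tz": 3.3,"ax": 0,"ay": 0,"az": 0,"claw": -1},{"tx": -3.5,"ty": 11.0,"tz": 1.6,"ax": 0,"ay": 0,"az": 0,"claw": -1},{"tx": -3.6,"ty": 11.2,"tz": 0,"ax": 0,"ay": 0,"az": 0,"claw": -1},{"tx": -3.5,"ty": 11.0,"tz": -1.6,"ax": 0,"ay": 0,"az": 0,"claw": -1}]}}

```text
time_s: 12.45
tcp_pos: [0.5118, 0.1715, 0.2542]
eef_rot: [-179.9, -0.0, -72.3]
contact_force: [-0.9, -0.6, 10.0]
gripper_width: 0.0443
```

{"method": "step_arm", "body": {"increments": [{"tx": -3.4,"ty": 10.8,"tz": -3.3,"ax": 0,"ay": 0,"az": 0,"claw": -1},{"tx": -3.3,"ty": 10.2,"tz": -4.7,"ax": 0,"ay": 0,"az": 0,"claw": -1},{"tx": -3.0,"ty": 9.4,"tz": -6.2,"ax": 0,"ay": 0,"az": 0,"claw": -1},{"tx": -2.7,"ty": 8.6,"tz": -7.6,"ax": 0,"ay": 0,"az": 0,"claw": -1}]}}

```text
time_s: 12.85
tcp_pos: [0.4989, 0.2134, 0.234]
eef_rot: [-179.7, 0.3, -72.2]
contact_force: [-12.7, 10.7, 22.1]
gripper_width: 0.0442
```

Run:
```python
from plant import r, optics
from h import *
s=r.get_state();print(s["tcp_pos"],s["contact_force"],s["gripper_width"])
a=optics.capture("scene"); np.savez("scene4.npz",**a)
cv2.imwrite("pics/c4.png",cv2.resize(a["image"][120:270,200:370],(680,600),interpolation=2))
```

```text
[0.49891821 0.21342088 0.23403108] [-12.66220971  10.70054995  22.06558803] 0.04415594536991234
```

View pics/c4.png

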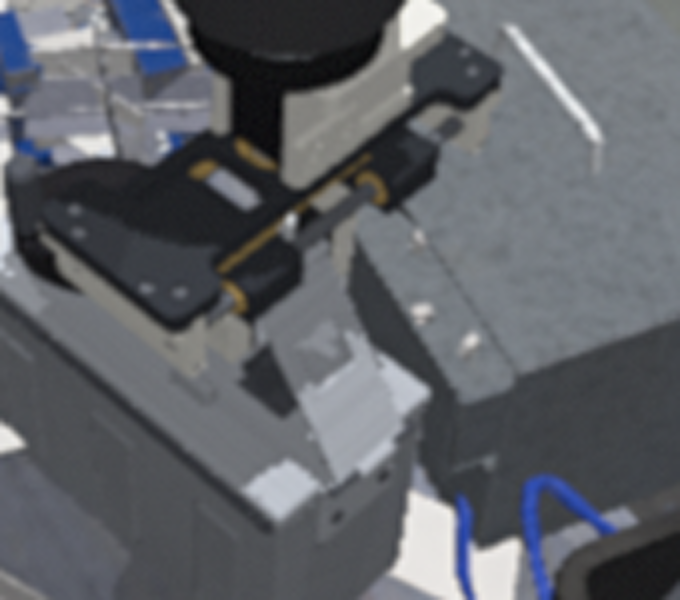

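The hasp is past upright, at roughly 48° over the lid. The measured force is mostly radial, so the hinge sits about 5 mm nearer +y than I assumed. I'll correct the arc and carry on down to about 25°.

{"method": "step_arm", "body": {"increments": [{"tx": -3.8,"ty": 11.8,"tz": -1.6,"ax": 0,"ay": 0,"az": 0,"claw": -1},{"tx": -2.3,"ty": 7.3,"tz": -9.8,"ax": 0,"ay": 0,"az": 0,"claw": -1},{"tx": -2.1,"ty": 6.6,"tz": -12.2,"ax": 0,"ay": 0,"az": 0,"claw": -1},{"tx": 0,"ty": 0,"tz": 0,"ax": 0,"ay": 0,"az": 0,"claw": -1}]}}

```text
time_s: 13.3
tcp_pos: [0.4904, 0.2394, 0.2067]
eef_rot: [-179.9, 0.3, -72.3]
contact_force: [-3.4, 10.2, 5.8]
gripper_width: 0.0445
```

{"method": "step_arm", "body": {"increments": [{"tx": 0,"ty": 0,"tz": 0,"ax": 0,"ay": 0,"az": 0,"claw": 1},{"tx": 0,"ty": 0,"tz": 0,"ax": 0,"ay": 0,"az": 0,"claw": 1},{"tx": 0,"ty": 0,"tz": 0,"ax": 0,"ay": 0,"az": 0,"claw": 1},{"tx": 0,"ty": 0,"tz": 0,"ax": 0,"ay": 0,"az": 0,"claw": 1},{"tx": 0,"ty": 0,"tz": 30,"ax": 0,"ay": 0,"az": 0,"claw": 1},{"tx": 0,"ty": 0,"tz": 30,"ax": 0,"ay": 0,"az": 0,"claw": 1},{"tx": 0,"ty": 0,"tz": 5,"ax": 0,"ay": 0,"az": 0,"claw": -1},{"tx": 0,"ty": 0,"tz": 0,"ax": 0,"ay": 0,"az": 0,"claw": -1},{"tx": 0,"ty": 0,"tz": 0,"ax": 0,"ay": 0,"az": 0,"claw": -1},{"tx": 0,"ty": 0,"tz": 0,"ax": 0,"ay": 0,"az": 0,"claw": -1},{"tx": 0,"ty": 0,"tz": 0,"ax": 0,"ay": 0,"az": 0,"claw": -1},{"tx": 0,"ty": 0,"tz": 0,"ax": 0,"ay": 0,"az": 0,"claw": -1}]}}

```text
time_s: 14.5
tcp_pos: [0.4908, 0.2352, 0.2713]
eef_rot: [179.9, -0.0, -72.3]
contact_force: [0.2, -0.1, -0.3]
gripper_width: 0.0454
```

{"method": "step_arm", "body": {"increments": [{"tx": 0,"ty": 0,"tz": 0,"ax": 0,"ay": 0,"az": 0,"claw": -1},{"tx": 0,"ty": 0,"tz": 0,"ax": 0,"ay": 0,"az": 0,"claw": -1},{"tx": 0,"ty": 0,"tz": 0,"ax": 0,"ay": 0,"az": 0,"claw": -1},{"tx": 0,"ty": 0,"tz": 0,"ax": 0,"ay": 0,"az": 0,"claw": -1}]}}

```text
time_s: 14.9
tcp_pos: [0.491, 0.2354, 0.272]
eef_rot: [-180.0, 0.0, -72.3]
contact_force: [-0.2, 0.2, 0.4]
gripper_width: 0.0131
```

Run:
```python
from plant import r, optics
from h import *
s=r.get_state();print(s["tcp_pos"],s["contact_force"],s["gripper_width"])
a=optics.capture("scene"); np.savez("scene5.npz",**a)
cv2.imwrite("pics/c5.png",cv2.resize(a["image"][120:270,200:370],(680,600),interpolation=2))
f=np.array([.4809,.26757]);xv=np.array([.95286,.3034]);yv=np.array([-.3034,.95286])
P=cloud(a).reshape(-1,3); x=(P[:,:2]-f)@xv; y=(P[:,:2]-f)@yv
m=(abs(x)<.022)&(y<-.07)&(y>-.105)&(P[:,2]>.163)&(P[:,2]<.225)
print(m.sum()); k=np.polyfit(y[m],P[m,2],1); print(k,np.degrees(np.arctan(k[0])))
```

```text
[0.4909745  0.23537582 0.27199014] [-0.15625477  0.17337163  0.41180287] 0.01308669583552265
421
[0.53335037 0.23445031] 28.073246854432178
```

View pics/c5.png

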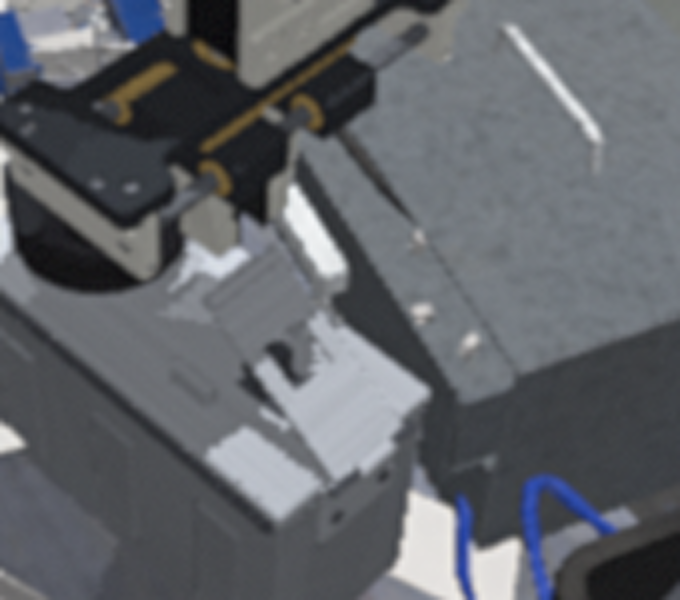

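The hasp stays at about 28° with the gripper clear above it. I'll finish closing and bring the shut fingertips just above the tab, on the hinge side of its rolled end.

{"method": "step_arm", "body": {"increments": [{"tx": 3,"ty": -8.8,"tz": 0,"ax": 0,"ay": 0,"az": 0,"claw": -1},{"tx": 0,"ty": 0,"tz": -20,"ax": 0,"ay": 0,"az": 0,"claw": -1},{"tx": 0,"ty": 0,"tz": -15,"ax": 0,"ay": 0,"az": 0,"claw": -1},{"tx": 0,"ty": 0,"tz": 0,"ax": 0,"ay": 0,"az": 0,"claw": -1}]}}

```text
time_s: 15.35
tcp_pos: [0.4932, 0.2254, 0.2351]
eef_rot: [179.8, -0.1, -72.4]
contact_force: [-0.1, -0.2, -0.3]
gripper_width: 0.0004
```

{"method": "step_arm", "body": {"increments": [{"tx": 0,"ty": 0,"tz": -5,"ax": 0,"ay": 0,"az": 0,"claw": -1},{"tx": 0,"ty": 0,"tz": -5,"ax": 0,"ay": 0,"az": 0,"claw": -1},{"tx": -0.3,"ty": 1,"tz": -5,"ax": 0,"ay": 0,"az": 0,"claw": -1}]}}

```text
time_s: 15.65
tcp_pos: [0.494, 0.2276, 0.2222]
eef_rot: [-179.9, 0.0, -72.3]
contact_force: [0.2, -0.1, 0.2]
gripper_width: 0.0007
```

{"method": "step_arm", "body": {"increments": [{"tx": -0.6,"ty": 2,"tz": -5,"ax": 0,"ay": 0,"az": 0,"claw": -1},{"tx": -0.6,"ty": 2,"tz": -5,"ax": 0,"ay": 0,"az": 0,"claw": -1},{"tx": -0.6,"ty": 2,"tz": -5,"ax": 0,"ay": 0,"az": 0,"claw": -1}]}}

```text
time_s: 15.95
tcp_pos: [0.4922, 0.2331, 0.2071]
eef_rot: [-180.0, -0.1, -72.3]
contact_force: [1.8, -5.6, 6.2]
gripper_width: 0.0005
```

{"method": "step_arm", "body": {"increments": [{"tx": -0.9,"ty": 3,"tz": -3,"ax": 0,"ay": 0,"az": 0,"claw": -1},{"tx": -0.9,"ty": 3,"tz": -3,"ax": 0,"ay": 0,"az": 0,"claw": -1}]}}

```text
time_s: 16.15
tcp_pos: [0.491, 0.2357, 0.2013]
eef_rot: [179.9, -0.4, -72.3]
contact_force: [13.2, -24.9, 3.8]
gripper_width: 0.0005
```

{"method": "step_arm", "body": {"increments": [{"tx": -0.6,"ty": 2,"tz": -4,"ax": 0,"ay": 0,"az": 0,"claw": -1},{"tx": 0,"ty": 0,"tz": -4,"ax": 0,"ay": 0,"az": 0,"claw": -1}]}}

```text
time_s: 16.35
tcp_pos: [0.49, 0.2396, 0.193]
eef_rot: [180.0, -0.2, -72.4]
contact_force: [0.3, 0.1, -0.4]
gripper_width: 0.0006
```

Run:
```python
from plant import r, optics
from h import *
s=r.get_state();print(s["tcp_pos"],s["contact_force"],s["gripper_width"])
a=optics.capture("scene"); np.savez("scene6.npz",**a)
cv2.imwrite("pics/c6.png",cv2.resize(a["image"][140:270,210:340],(600,600),interpolation=2))
```

```text
[0.49004898 0.23959976 0.19298991] [ 0.25092102  0.12299407 -0.41812736] 0.0006178807032084337
```

View pics/c6.png

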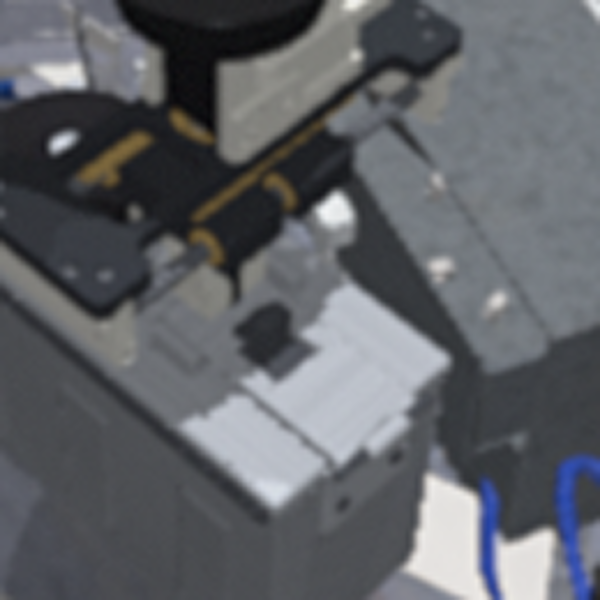

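The hasp is now nearly flat, with the staple showing through its slot (265,330) and the fingers over the tab. I'll press straight down.

{"method": "step_arm", "body": {"increments": [{"tx": 0,"ty": 0,"tz": -4,"ax": 0,"ay": 0,"az": 0,"claw": -1},{"tx": 0,"ty": 0,"tz": -3,"ax": 0,"ay": 0,"az": 0,"claw": -1},{"tx": 0,"ty": 0,"tz": -3,"ax": 0,"ay": 0,"az": 0,"claw": -1}]}}

```text
time_s: 16.7
tcp_pos: [0.4901, 0.2422, 0.1857]
eef_rot: [-179.9, -0.0, -72.2]
contact_force: [-14.4, -3.5, 36.9]
gripper_width: 0.0002
```

{"method": "step_arm", "body": {"increments": [{"tx": 0,"ty": 0,"tz": -3,"ax": 0,"ay": 0,"az": 0,"claw": -1},{"tx": 0,"ty": 0,"tz": -3,"ax": 0,"ay": 0,"az": 0,"claw": -1}]}}

```text
time_s: 16.9
tcp_pos: [0.4905, 0.2424, 0.1845]
eef_rot: [-179.7, 0.0, -72.1]
contact_force: [-32.0, -8.2, 77.5]
gripper_width: 0.0006
```

{"method": "step_arm", "body": {"increments": [{"tx": 0,"ty": 0,"tz": 4,"ax": 0,"ay": 0,"az": 0,"claw": -1},{"tx": 0,"ty": 0,"tz": 10,"ax": 0,"ay": 0,"az": 0,"claw": -1},{"tx": 0,"ty": 0,"tz": 30,"ax": 0,"ay": 0,"az": 0,"claw": -1},{"tx": 0,"ty": 0,"tz": 50,"ax": 0,"ay": 0,"az": 0,"claw": -1},{"tx": -10,"ty": 20,"tz": 40,"ax": 0,"ay": 0,"az": 0,"claw": -1},{"tx": -20,"ty": 40,"tz": 10,"ax": 0,"ay": 0,"az": 0,"claw": -1},{"tx": -20,"ty": 40,"tz": 0,"ax": 0,"ay": 0,"az": 0,"claw": -1},{"tx": -20,"ty": 40,"tz": 0,"ax": 0,"ay": 0,"az": 0,"claw": -1},{"tx": -20,"ty": 40,"tz": 0,"ax": 0,"ay": 0,"az": 0,"claw": -1},{"tx": -20,"ty": 40,"tz": 0,"ax": 0,"ay": 0,"az": 0,"claw": -1},{"tx": -20,"ty": 40,"tz": 0,"ax": 0,"ay": 0,"az": 0,"claw": -1},{"tx": -20,"ty": 40,"tz": 0,"ax": 0,"ay": 0,"az": 0,"claw": -1}]}}

```text
time_s: 18.1
tcp_pos: [0.3378, 0.5436, 0.3206]
eef_rot: [180.0, 0.0, -72.3]
contact_force: [0.6, 0.5, 0.1]
gripper_width: 0.0004
```

Run:
```python
from plant import r, optics
from h import *
s=r.get_state();print(s["time_s"],s["tcp_pos"],s["contact_force"],s["gripper_width"])
a=optics.capture("scene"); t=optics.capture("top"); np.savez("scene7.npz",**a); np.savez("top7.npz",**t)
cv2.imwrite("pics/c7.png",np.hstack([cv2.resize(a["image"][145:255,190:320],(472,400),interpolation=2),cv2.resize(t["image"][150:250,190:270+0],(320,400),interpolation=2)]))
f=np.array([.4809,.26757]);xv=np.array([.95286,.3034]);yv=np.array([-.3034,.95286])
for c in(a,t):
    P=cloud(c).reshape(-1,3); x=(P[:,:2]-f)@xv; y=(P[:,:2]-f)@yv; z=P[:,2]
    q=lambda m:(int(m.sum()),round(1000*np.median(z[m]),1))
    lo=(z>.14)&(z<.23)
    print("lid",q((abs(x)>.03)&(abs(x)<.045)&(y>-.1)&(y<-.02)&lo),"near hinge",q((abs(x)<.018)&(y>-.105)&(y<-.08)&lo),"tab",q((abs(x)<.02)&(y>-.040)&(y<-.025)&lo))
```

```text
18.1 [0.33781447 0.54357828 0.32063615] [0.58131212 0.48618186 0.06589608] 0.0003964606748413753
lid (537, np.float64(161.9)) near hinge (217, np.float64(167.3)) tab (138, np.float64(167.1))
lid (695, np.float64(159.8)) near hinge (266, np.float64(165.2)) tab (178, np.float64(165.0))
```

View pics/c7.png

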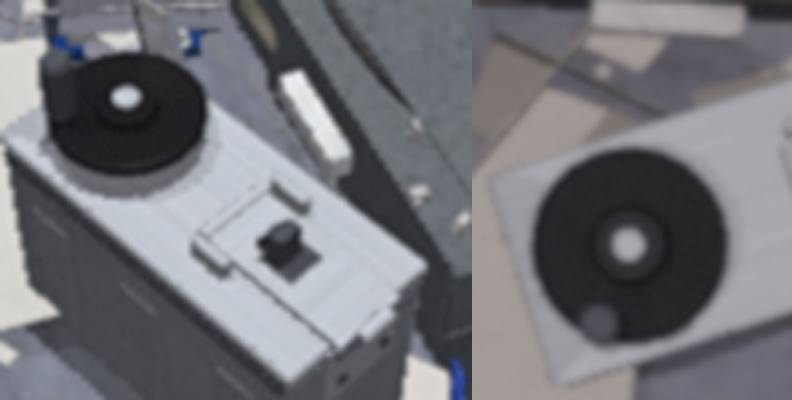

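The hasp lies flat between the cheeks with the staple up through its slot at (285,240). Tab and hinge heights agree within 0.2 mm. Last, I'll check that the wheel angle hasn't backed off.

Run:
```python
from h import *
t0,t7=load("top0"),load("top7")
def ang(c,z0,dz):
    P=cloud(c); x=P[...,0]-.463; y=P[...,1]-.3253
    m=(P[...,2]>.2365-dz-.006)&(P[...,2]<.2365-dz+.006)&(np.hypot(x,y)<.05)
    v,u=np.nonzero(m); g=ray(c,u.mean(),v.mean(),.2365-dz); print(m.sum(),g, np.degrees(np.arctan2(g[1]-.3253,g[0]-.463)),np.hypot(g[1]-.3253,g[0]-.463))
ang(t0,0,0); ang(t7,0,.0077)
A=cloud(t0)[...,2];f=np.array([.4809,.26757])
for n in("scene","top"):
    P0=cloud(load(n+"0"));x=(P0[...,:2]-f)@[.95286,.3034];y=(P0[...,:2]-f)@[-.3034,.95286]
    m=(abs(x)>.03)&(abs(x)<.045)&(y>-.1)&(y<-.02)&(P0[...,2]>.16)&(P0[...,2]<.175)
    for k in("1","2","7"): print(n,k,np.median((P0-cloud(load(n+k)))[m][:,2])*1000)
```

```text
91 [0.42666276 0.32714515 0.2365    ] 177.09309869088426 0.03638405422457599
89 [0.42852682 0.33586429 0.2288    ] 162.96234252967986 0.03605556934392763
scene 1 7.564785137167338
scene 2 7.426599454609661
scene 7 7.483928873397744
top 1 7.777150918049536
top 2 7.720924328885631
top 7 7.510169251225774
```

Run:
```python
from plant import r
s=r.get_state();print(s["contact_force"],s["qd"].round(2)); print(r.close_job())
```

```text
[ 0.50212273  0.83480052 -0.84761373] [-2.69 -2.2  -2.7   0.31 -0.75  2.58]
the job is handed in; nothing more can be done
None
```

The case is closed and handed in at about 18 s. I held the wheel by its revolving grip and wound it clockwise until it came up hard. Then I carried the hasp over by its end tab, let go, and pressed the tab down with shut fingertips to 77 N. Finally I drew the arm well clear.

**Last checks**
- **Hasp:** tab and hinge ends agree within 0.2 mm in height in both views, so it lies flat. The staple shows through the slot, and the hasp stayed flat after I let go.
- **Robot:** the gripper is clear and reads about 1 N. The arm still had 2–3°/s of residual motion when I handed in.

**What disagreed or went roughly**
- **Wheel angle:** the lid sank only 7.5–7.7 mm of the nominal 8, and the grip turned about 374–377° of the 395° a full 6.9 rad would take. The wheel did not yield to about 50 N, against about 6 N while winding. I took that as the stop, with the wheel starting about 0.3 rad in, but never measured the joint value itself. If it started at zero, it would be about 0.1–0.2 rad short of the required 6.7.
- **Wheel after release:** it looks to have backed off about 2–3°, which is within the camera's noise.
- **Hasp swing:** my hinge estimate was about 5 mm off, and I corrected it part-way over. The fingers also caught on the hasp's rolled end at up to about 28 N before it dropped nearly flat.

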